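# Slide the parts tray onto the rails above its partner

## Robot

A 6-joint arm with a two-finger parallel gripper is mounted at the origin on the work surface. World frame = base frame: x ahead of the robot, y to its left, z up, the work surface at z = 0. Lengths are in m, angles in rad, forces in N, time in s.
With the tool pointing down it reaches from about 0.3 to 0.775 m from the base axis. Payload 14.6 kg.
Tool frame: the origin (TCP) lies on the centre line of the jaws, within the pads' length; the fingertips stand 19 mm ahead of it and the grasp point (between the pads) is the TCP; y points along the fingers, x is the direction in which the jaws open and shut, and the axes are right-handed (so a half turn about y gives the same grasp; the last joint's range is limited). The gripper opens to 94 mm and grips with 3 to 60 N. Pads are 16 mm wide; open, the fingers measure 119 mm over their backs; the gripper's body (75 mm by 177 mm) begins 78 mm behind the grasp point.
Start: joints at [-1.286, 0.3, 1.521, -0, 1.321, -0.067], TCP at [0.19, -0.516, 0.224] pointing down, gripper open.
Joint ranges: [-3.03, 3.03], [-0.79, 2.21], [0.23, 2.52], [-1.04, 4.18], [0, 3.07], [-2.55, 2.55]. Speed limits (rad/s): [2.22, 2.22, 2.57, 3.14, 3.14, 3.14].

## Interface

Orientations are given as [roll, pitch, yaw] about the fixed x, y, z axes, in that order (R = Rz(yaw) Ry(pitch) Rx(roll)).
In Python, from station import ctrl, optics gives the robot as it stands.
- The arm moves only by the tool jog_arm, never from a script. Its argument "targets" is a list of rows, each a list of 3 entries, a list of its own where there are three numbers: the finger opening in cm, from 0 to 9.4, then the shift along the tool's x, y, z in cm, then the turn about the tool's y in rad. A call has 1 to 10 rows; each row is the pose to reach, as a shift and turn from the pose commanded when the call began, along the tool's axes at that moment; what a row does not reach only later rows make up. A row lasts 1/10 s, in which the tool goes at most 50 mm and 8.59 degrees, less where a joint would pass 70% of its speed; a pose out of reach is approached as far as the arm can. A call with a gripper value outside its range is refused whole. The fingers move at their own pace and stop on an object; "grip_force" is the grip in N (left out, the last holds). Time passes only in rows, so rows that repeat a pose let the fingers close. It gives the time, the measured TCP pose, the force and the opening at its end, in the units of the state.
- ctrl.get_obs(): the state, without advancing time (a new reading comes with each control period).
- optics.camera(name): name is "scene" or "side" or "wrist"; returns a dict with "img" (384x512x3 uint8, red, green, blue), "range_z" (384x512 float32, m along the optical axis (not along the pixel's ray), 0 where there is no reading), "camera_matrix" (3x3 intrinsics, pixels), "world_to_cam" (4x4, takes a point from world to camera coordinates); the wrist camera has in their place "mount" (4x4, takes a point from camera to tool coordinates, whose origin is the TCP and whose axes are the tool frame's). Camera axes: x right, y up, looking along -z (the intrinsics and any distortion apply to the point x, -y, -z); pixel columns grow to the right and rows downward; lengths in m; the calibration is good to about 2 mm. A picture is of the moment at which its call begins: read the wrist's pose just before it.
- ctrl.hand_in(): hands the job in, once; it reports no verdict.
The state is a dict: "time_s": time; "qpos": joint angles; "joint_vel": joint speeds; "tau": joint torques, N m; "ee_pos": TCP position; "eef_rot": TCP orientation; "force": force on the tool from outside, world axes, zero at the start; "moment": the same for the moment, N m; "grip_width": finger opening in m.
Only numpy, scipy, OpenCV 4.12 (cv2) and the standard library are available. Lean on these libraries where they do the work, as an engineer would, in place of code of your own. Each camera call takes 0.05 s, during which the arm holds its last target. There are 200 camera calls.

## Task

Take the loose steel tray by its handle and slide it, handle outwards, onto the empty pair of rails directly above the tray already stowed in the rack bay nearer the robot. Push it in until it meets the back stop, press it home there with a clear but gentle push, without forcing the rails, then let go and leave it there. Leave the two stowed trays and the other things on the bench where they are.

Things in the scene. Friction and masses are not known exactly. Their poses are not given: they have to be found in the camera images.
- tray: Loose steel tray on the bench: pan 130 mm long (x), 100 wide (y), 22 deep, 0.22 to 0.4 kg. A flange along each long side rides on the rails: 120 mm over both, 130 long, 4 thick, underside 18 mm above the tray's underside. Origin: centre of the pan's underside; x points from the handle to the rear edge, which enters the rack first; z up. A handle bar stands before the front edge.
- tray_handle (a point): Centre of the tray's handle, 120 mm from the tray's origin towards its -x, 26 mm above its underside: an upright flat bar 12 mm thick (tray x), 70 wide (y), 28 high. Two 8 mm arms at y = -31 and +31 mm, 18 to 26 mm above the underside, join it to the pan: 49 mm free between bar and pan, 54 mm between the arms. The weight hangs about 0.1 m from it: grip with 60 N or more.
- rack: Fixed two-bay rack, blue posts, aluminium rails, 0.2 m high, top and front open. Origin: bench level, centre of the footprint. Trays slide in along +x (the front faces -x, roughly the robot's left). Bays centred at y = -67.5 mm (nearer the robot) and +67.5. Three rail pairs a bay, x = -65 to +65 mm, tops at 50, 105, 160 mm: a tray there has its underside at 32, 87, 142 mm.
- near_mouth (a point): Bench-level point under the mouth of the near bay's rails, on its centre line (rack x = -65 mm, y = -67.5). Rails are channels: 123 mm between side webs (1.5 mm play each side of a tray), ledges 9 mm wide, 9 mm from ledge to upper lip; mouths flare 6 mm sideways, up and down over the 14 mm before this point. Over 25 N between the loose tray and rack or stop bends it.
- backstop: Near bay's back stop. Origin: bench level, bay centre line, midway along the rails. A rear bar carries, on set screws, a rigid dark upright plate 30 mm wide that trays butt against. Its setting varies: the plate's face is 41 to 71 mm from this origin (rack +x), so home must be felt: creep (5 mm/s or less). Press with 7 to 14 N for half a second (5 N for 0.25 s counts).
- stowed_low: Stowed tray, same shape and size as the loose one, a few turned parts in it; its flanges rest on the lowest (50 mm) rail pair of one bay (which bay varies), rear edge 39 mm past the rack's origin, short of the stop. Origin under the pan's centre, 18 mm below the rail; x points into the rack. Not to be disturbed.
- stowed_mid: Stowed tray, same shape and size as the loose one, a few turned parts in it; its flanges rest on the middle (105 mm) rail pair of one bay (which bay varies), rear edge 39 mm past the rack's origin, short of the stop. Origin under the pan's centre, 18 mm below the rail; x points into the rack. Not to be disturbed.
- spray_can: Bystander: plain aluminium can, 52 mm wide, 160 mm high, standing at the far side of the work. Origin under its centre.
- screwdriver: Bystander: a screwdriver lying on the bench behind the rack.
Things that resemble listed ones, but are neither listed nor needed, are in the scene too. Leave any black or yellow look-alike of the tray alone.

How it is judged:
On the way, in this order (a step that is already met when the one before it is completed fails the run):
1. the tray's flanges have entered the rails directly above the stowed tray of the near bay by some 40 mm (((y of stowed_low in the frame of rack below 0 m and z of tray in the frame of rack between 0.081 and 0.093 m) or (y of stowed_mid in the frame of rack below 0 m and z of tray in the frame of rack between 0.136 and 0.148 m)) and x of tray in the frame of rack above -0.09 m and y of tray in the frame of rack between -0.0725 and -0.0625 m), for 0.1 s.
2. the tray, on those rails, is pressed against the back stop with over 5 N (((y of stowed_low in the frame of rack below 0 m and z of tray in the frame of rack between 0.081 and 0.093 m) or (y of stowed_mid in the frame of rack below 0 m and z of tray in the frame of rack between 0.136 and 0.148 m)) and x of tray in the frame of rack above -0.027 m and y of tray in the frame of rack between -0.0725 and -0.0625 m and contact force between tray and backstop above 5 N), for 0.25 s.
At the end, for the whole second after the job is handed in: The tray lies at rest and released on the rails directly above the tray stowed in the near bay: pushed in as far as the stop plate (its rear edge 38 to 74 mm past the rack origin, wherever the plate is set), within 4 mm sideways and in height, within 0.04 rad of level and of the rack's direction (((y of stowed_low in the frame of rack below 0 m and z of tray in the frame of rack between 0.083 and 0.091 m) or (y of stowed_mid in the frame of rack below 0 m and z of tray in the frame of rack between 0.138 and 0.146 m)) and x of tray in the frame of rack between -0.027 and 0.009 m and y of tray in the frame of rack between -0.0715 and -0.0635 m and angle between the x axis of tray and the x axis of rack, either way round below 0.04 rad and angle between tray's own z axis and vertical below 0.04 rad and linear speed of tray below 0.01 m/s and contact force between the fingers and tray below 0.2 N); the robot touches nothing.
It fails at once if the loose tray was forced: over 25 N between it and the rack or its stop (contact force between tray and rack above 25 N).
It fails at once if a stowed tray was disturbed by more than 6 mm (distance of any of stowed_low, stowed_mid from where it was at the start of the episode above 0.006 m).
It fails at once if a bystander was moved by more than 15 mm (distance of any of spray_can, screwdriver from where it was at the start of the episode above 0.015 m).
It also fails if it takes over 59 s, if anything falls off the work surface, if the arm or the gripper's body presses on something with over 40 N, if the wrist force passes 120 N, or if a joint passes its speed limit or range.

## Working session

There is one attempt and no reset: what is moved stays moved. The work goes in short steps, Python scripts to look and compute and a tool call to move; the robot and the scene stay as the last step left them, time stands still between calls to the robot, and variables do not carry over. Pictures are saved under pics/ and viewed, about 8 in all and at most 12, crops included, and the job is handed in when it is done.

Besides the shell and the picture viewer there is one more tool, called after "Call:" as name(argument=value, ...), one argument or row to a line, values as JSON. jog_arm: Moves the arm, as the interface text tells. Its arguments: {"type":"object","properties":{"targets":{"type":"array","items":{"type":"array"}},"grip_force":{"type":"number"}},"required":["targets"]}

```bash
ls; mkdir -p pics
cat > h.py <<'E'
import numpy as np, cv2
from station import ctrl, optics
from scipy.spatial.transform import Rotation as R
def tool():
    o=ctrl.get_obs(); T=np.eye(4); T[:3,:3]=R.from_euler('xyz',o['eef_rot']).as_matrix(); T[:3,3]=o['ee_pos']; return T
def cam(n):
    T=tool(); c=optics.camera(n)
    c['c2w']=T@c['mount'] if n=='wrist' else np.linalg.inv(c['world_to_cam'])
    z=c['range_z']; K=c['camera_matrix']; v,u=np.mgrid[:384,:512]
    P=np.stack([(u-K[0,2])/K[0,0]*z,-(v-K[1,2])/K[1,1]*z,-z],-1)
    c['P']=P@c['c2w'][:3,:3].T+c['c2w'][:3,3]; c['P'][z==0]=np.nan
    return c
def save(c,f,crop=None,s=1):
    i=c['img'][:,:,::-1]
    if crop: a,b,d,e=crop; i=i[b:e,a:d]
    cv2.imwrite('pics/'+f,cv2.resize(i,None,fx=s,fy=s,interpolation=cv2.INTER_CUBIC))
E
python3 - <<'E'
from h import *
print(ctrl.get_obs()); print(tool().round(3))
ims=[]
for n in('scene','side'):
    c=cam(n); np.savez(n,P=c['P'],img=c['img']); save(c,n+'.png',s=1.5); print(n,{k:c[k] for k in c if k not in('img','range_z','P','c2w')}, c['c2w'][:3,3])
E
```

```text
pics
{'time_s': 0.0, 'qpos': array([-1.28561962e+00,  3.00485376e-01,  1.52156346e+00,  8.03478361e-06,
        1.32068190e+00, -6.66077723e-02]), 'joint_vel': array([ 0.0010912 ,  0.00272956,  0.00012136, -0.00205736,  0.00063178,
        0.00112144]), 'tau': array([-7.82476745e-04, -5.31814992e+01, -3.52735662e+01,  7.07678357e-02,
        2.43098818e-02, -8.69456562e-05]), 'ee_pos': array([ 0.18944585, -0.51609881,  0.22388594]), 'eef_rot': array([-1.57071281e+00,  1.13503554e-03, -1.21901379e+00]), 'force': array([ 0.32808252,  0.0493301 , -0.58014295]), 'moment': array([-0.00269147, -0.04108214, -0.01787137]), 'grip_width': 0.0942141662176955}
[[ 0.345 -0.     0.939  0.189]
 [-0.939  0.001  0.345 -0.516]
 [-0.001 -1.     0.     0.224]
 [ 0.     0.     0.     1.   ]]
scene {'camera_matrix': array([[349.0271166 ,   0.        , 257.47676176],
       [  0.        , 349.0271166 , 188.33089028],
       [  0.        ,   0.        ,   1.        ]]), 'world_to_cam': array([[ 0.70590764,  0.70812736,  0.01581297, -0.32904373],
       [-0.5903194 ,  0.57583813,  0.5656266 ,  0.3128417 ],
       [ 0.39142996, -0.40861484,  0.82450985, -1.10349081],
       [ 0.        ,  0.        ,  0.        ,  1.        ]])} [ 0.84889037 -0.39804403  0.73809061]
side {'camera_matrix': array([[347.03697663,   0.        , 259.19265366],
       [  0.        , 347.03697663, 197.51904719],
       [  0.        ,   0.        ,   1.        ]]), 'world_to_cam': array([[ 0.96762766, -0.25226996, -0.00752158, -0.50869774],
       [ 0.1853269 ,  0.6899937 ,  0.69968753, -0.12256081],
       [-0.1713203 , -0.67843096,  0.7144094 , -0.83729344],
       [ 0.        ,  0.        ,  0.        ,  1.        ]])} [ 0.37149845 -0.61180876  0.68009837]
```

View pics/scene.png

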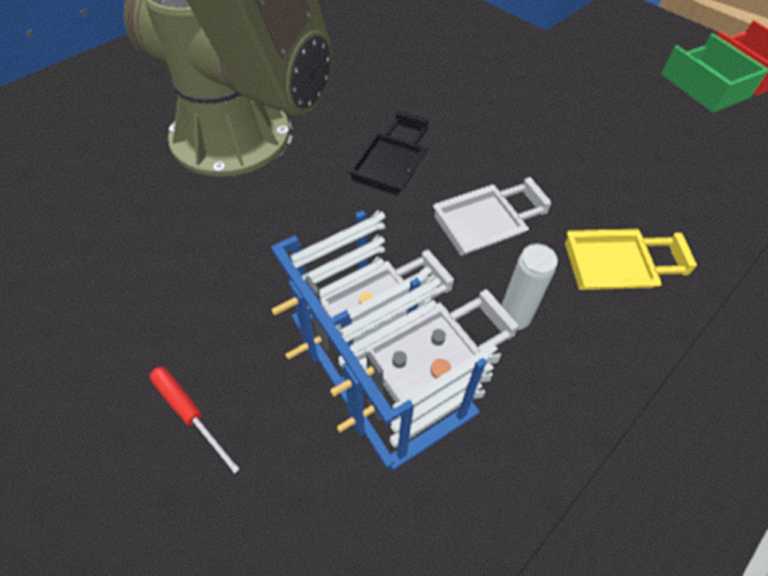

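View pics/side.png

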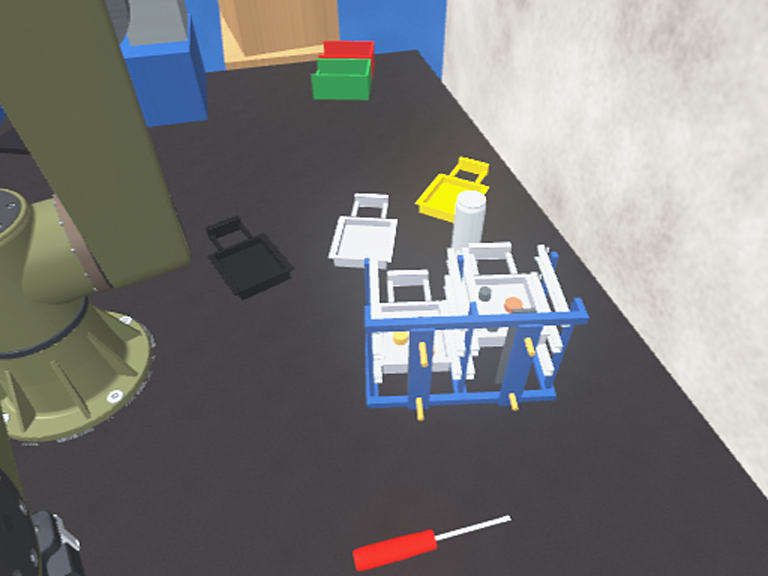

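The scene and side pictures agree. At scene pixels (1.5x), a black look-alike tray is at (390,150), a yellow one at (630,260), and a white-grey steel tray at (485,215) with its handle at (537,197). The rack is at about (385,340). The steel tray lies loose on the bench and is neither black nor yellow, so it fits the description. Next I'll measure it and make a top-down crop.

```bash
cat > m.py <<'E'
from h import *
P=[];C=[]
for n in('scene','side'):
    d=np.load(n+'.npz'); P.append(d['P'].reshape(-1,3)); C.append(d['img'].reshape(-1,3))
P=np.vstack(P);C=np.vstack(C); k=np.isfinite(P[:,0]); P=P[k];C=C[k].astype(int)
E
python3 - <<'E'
from m import *
d=np.load('scene.npz')
for nm,(u,v) in dict(tray=(322,145),handle=(358,130),nearpart=(244,199),nearhandle=(290,178),farhandle=(333,207),can=(358,170),farpan=(285,243)).items(): print(nm,d['P'][v,u].round(3))
d2=np.load('side.npz')
for nm,(u,v) in dict(tray=(243,160),handle=(247,133),nearpan=(262,225),nearhandle=(272,184),farhandle=(327,165)).items(): print(nm,d2['P'][v,u].round(3))
# top-down map, 2 mm/px x: .2..0.9 ; y -.4...4
X0,Y0,s=.2,-.4,.0015
m=(P[:,2]>.006)&(P[:,2]<.23); Q=P[m];c=C[m]; o=np.argsort(Q[:,2]);Q=Q[o];c=c[o]
u=((Q[:,0]-X0)/s).astype(int);v=((Q[:,1]-Y0)/s).astype(int)
k=(u>=0)&(u<400)&(v>=0)&(v<500); im=np.zeros((500,400,3),np.uint8); im[v[k],u[k]]=c[k][:,::-1]
hm=np.zeros((500,400),np.uint8); hm[v[k],u[k]]=np.clip(Q[k,2]*1000,0,220)
cv2.imwrite('pics/top.png',np.hstack([im[::-1],cv2.applyColorMap(hm,cv2.COLORMAP_JET)[::-1]]))
E
```

```text
tray [0.521 0.202 0.001]
handle [0.572 0.286 0.038]
nearpart [ 0.522 -0.101  0.05 ]
nearhandle [0.565 0.009 0.071]
farhandle [ 0.7   -0.016  0.125]
can [0.689 0.072 0.16 ]
farpan [ 0.676 -0.132  0.09 ]
tray [0.526 0.196 0.006]
handle [0.562 0.292 0.033]
nearpan [ 0.507 -0.099  0.045]
nearhandle [0.562 0.008 0.068]
farhandle [ 0.696 -0.016  0.122]
```

View pics/top.png

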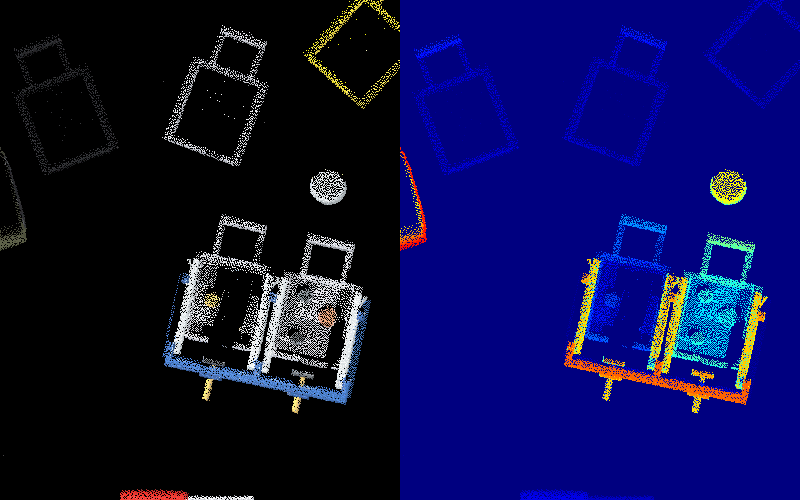

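The near bay (on the robot's side) holds the low stowed tray: its handle top is at about 0.070 m, against an expected 0.072. So the target is the middle rail pair, with the tray underside at 0.087 m. Now I'll fit the tray and rack poses.

Run:
```python
from m import *
sat=C.max(1)-C.min(1)
# loose tray
m=(P[:,0]>.42)&(P[:,0]<.62)&(P[:,1]>.09)&(P[:,1]<.37)&(P[:,2]>.008)&(sat<60)
Q=P[m]; b=Q[Q[:,2]>.029]; r=Q[(Q[:,2]>.016)&(Q[:,2]<.027)]
print('bar',cv2.minAreaRect(b[:,:2].astype(np.float32)*1000),b.mean(0).round(4),np.median(b[:,2]),np.percentile(b[:,2],[5,95]))
h=b.mean(0)[:2]; far=r[np.linalg.norm(r[:,:2]-h,axis=1)>.05]
# tray pan: remove arms => drop points within 49mm beyond bar along axis
def fit(h,pts):
    rect=cv2.minAreaRect(pts.astype(np.float32)*1000); return rect
d=np.array([r[:,0].mean(),r[:,1].mean()])-h; d/=np.linalg.norm(d)
for _ in range(4):
    s=(r[:,:2]-h)@d; p=r[s>.052][:,:2]; rect=fit(h,p); c=np.array(rect[0])/1000
    a=np.radians(rect[2]); ax=np.array([np.cos(a),np.sin(a)]); ay=np.array([-ax[1],ax[0]])
    d=max([ax,-ax,ay,-ay],key=lambda q:q@(c-h))
print('pan',rect,'dir',d,np.degrees(np.arctan2(d[1],d[0])),'handle from pan',c-.12*d,'dist',np.linalg.norm(c-h), 'z',np.median(r[:,2]))
d2=(c-h)/np.linalg.norm(c-h); print('dir c-h',np.degrees(np.arctan2(d2[1],d2[0])))
# stowed near tray handle & far
for nm,lo,hi,z0,z1 in(('near',.5,.61,.058,.08),('far',.64,.75,.11,.135)):
    m=(P[:,0]>lo)&(P[:,0]<hi)&(P[:,1]>-.05)&(P[:,1]<.04)&(P[:,2]>z0)&(P[:,2]<z1)&(sat<60)
    Q=P[m]; Q=Q[Q[:,2]>np.percentile(Q[:,2],90)-.008]; print(nm,cv2.minAreaRect(Q[:,:2].astype(np.float32)*1000),Q.mean(0))
# rack top
m=(P[:,0]>.4)&(P[:,0]<.8)&(P[:,1]>-.26)&(P[:,1]<.03)
Q=P[m];S=sat[m]; b=Q[(S>60)&(Q[:,2]>.185)&(Q[:,2]<.21)]
print('blue top',cv2.minAreaRect(b[:,:2].astype(np.float32)*1000),np.percentile(b[:,2],[5,50,95]))
(vx,vy,_,_)=cv2.fitLine(b[:,:2].astype(np.float32),cv2.DIST_HUBER,0,.001,.001).ravel(); print(vx,vy)
rail=Q[(S<60)&(Q[:,2]>.155)&(Q[:,2]<.18)]
best=max(np.radians(np.arange(-125,-80,.25)),key=lambda a:(np.histogram(rail[:,:2]@[-np.sin(a),np.cos(a)],bins=np.arange(0,1,.001))[0].astype(float)**2).sum())
print('rail angle',np.degrees(best)); q=rail[:,:2]@[-np.sin(best),np.cos(best)]; hh,e=np.histogram(q,bins=np.arange(.3,1,.002))
print([(round(x,3),int(n)) for x,n in zip(e,hh) if n>5])
print(np.histogram(rail[:,2],bins=np.arange(.155,.181,.002)))
```

```text
bar ((559.4982299804688, 279.39447021484375), (50.789695739746094, 74.64582061767578), 74.83757781982422) [0.5662 0.2914 0.0375] 0.038555751385742965 [0.02968284 0.0424521 ]
pan ((523.6673583984375, 181.46791076660156), (131.6715087890625, 122.69889831542969), 69.6048355102539) dir [-0.34849294 -0.9373114 ] -110.3951644897461 handle from pan [0.56548651 0.29394528] dist 0.11786235175990645 z 0.022427447974916803
dir c-h -111.17604617940685
near ((565.7349853515625, 13.153829574584961), (14.744718551635742, 70.84469604492188), 75.76099395751953) [0.56527079 0.01247693 0.06949372]
far ((696.8035888671875, -13.53696060180664), (16.099727630615234, 71.99901580810547), 77.78484344482422) [ 0.69679547 -0.0157285   0.12418446]
blue top ((596.466796875, -160.55538940429688), (146.21371459960938, 279.6982727050781), 77.63983917236328) [0.1873977  0.19804607 0.20001642]
0.978325 -0.20707527
rail angle -101.75
[(np.float64(0.478), 7), (np.float64(0.482), 16), (np.float64(0.484), 55), (np.float64(0.486), 93), (np.float64(0.488), 103), (np.float64(0.49), 136), (np.float64(0.492), 139), (np.float6
[... 551 characters left out ...]
), 176), (np.float64(0.63), 190), (np.float64(0.632), 51), (np.float64(0.67), 7), (np.float64(0.676), 7), (np.float64(0.68), 6), (np.float64(0.686), 10), (np.float64(0.69), 8), (np.float64(0.696), 8), (np.float64(0.698), 21), (np.float64(0.734), 64), (np.float64(0.736), 133), (np.float64(0.738), 162), (np.float64(0.74), 118), (np.float64(0.742), 118), (np.float64(0.744), 108), (np.float64(0.746), 137), (np.float64(0.748), 63), (np.float64(0.75), 13), (np.float64(0.752), 13), (np.float64(0.754), 14)]
(array([  39,  142,  388,  205,   67,   69,   76,  217, 1245,  912,  137,
         90]), array([0.155, 0.157, 0.159, 0.161, 0.163, 0.165, 0.167, 0.169, 0.171,
       0.173, 0.175, 0.177, 0.179]))
```

Call:
jog_arm(
  targets=[
    [9.4, [0, -7.6, 0], 0],
    [9.4, [0, -7.6, 0], -0.3],
    [9.4, [-63, -7.6, 63.2], -2.428],
    [9.4, [-63, -7.6, 63.2], -2.428],
    [9.4, [-63, -7.6, 63.2], -2.428],
    [9.4, [-63, -7.6, 63.2], -2.428],
    [9.4, [-63, -7.6, 63.2], -2.428],
    [9.4, [-63, -7.6, 63.2], -2.428],
    [9.4, [-63, -7.6, 63.2], -2.428],
    [9.4, [-63, -7.6, 63.2], -2.428],
  ],
  grip_force=60,
)

```text
time_s: 1.1
ee_pos: [0.3584, -0.1516, 0.3005]
eef_rot: [-1.571, -0.0, 0.137]
force: [1.8, -0.8, 0.4]
grip_width: 0.0938
```

Call:
jog_arm(
  targets=[
    [9.4, [26.6, 0, 41.2], -1.072],
    [9.4, [26.6, 0, 41.2], -1.072],
    [9.4, [26.6, 0, 41.2], -1.072],
    [9.4, [26.6, 0, 41.2], -1.072],
    [9.4, [26.6, 0, 41.2], -1.072],
    [9.4, [26.6, 0, 41.2], -1.072],
    [9.4, [26.6, 0, 41.2], -1.072],
    [9.4, [26.6, 0, 41.2], -1.072],
    [4.5, [26.6, 0, 41.2], -1.072],
    [4.5, [26.6, 0, 41.2], -1.072],
  ],
)

```text
time_s: 2.1
ee_pos: [0.5684, 0.2921, 0.2996]
eef_rot: [-1.57, 0.001, 1.204]
force: [-1.0, -0.5, 1.3]
grip_width: 0.0812
```

Call:
jog_arm(
  targets=[
    [4.5, [0, 4, 0], 0],
    [4.5, [0, 8, 0], 0],
    [4.5, [0, 12, 0], 0],
    [4.5, [0, 12, 0], 0],
  ],
)

```text
time_s: 2.5
ee_pos: [0.566, 0.2888, 0.1747]
eef_rot: [-1.564, 0.007, 1.203]
force: [0.5, 0.2, 0.6]
grip_width: 0.0492
```

Run:
```python
from h import *
print(tool().round(4),ctrl.get_obs()['grip_width']); c=cam('wrist'); np.savez('w1',P=c['P'],img=c['img'],T=tool()); print(c['mount'].round(3))
save(c,'w1.png')
T=tool(); Q=c['P'].reshape(-1,3); L=(Q-T[:3,3])@T[:3,:3]
m=(Q[:,2]>.029)&(Q[:,2]<.045)&(abs(L[:,2])<.06)&(abs(L[:,0])<.04); print(m.sum())
if m.sum()>10:
  print(cv2.minAreaRect(Q[m][:,:2].astype(np.float32)*1000),Q[m].mean(0)); print('local pct',np.percentile(L[m],[2,50,98],axis=0).round(4))
```

```text
[[ 0.3595 -0.0089 -0.9331  0.566 ]
 [ 0.9331 -0.0039  0.3595  0.2888]
 [-0.0069 -1.      0.0069  0.1747]
 [ 0.      0.      0.      1.    ]] 0.04916545661066596
[[ 1.     0.001 -0.     0.   ]
 [-0.     0.248 -0.969 -0.158]
 [-0.001  0.969  0.248  0.071]
 [ 0.     0.     0.     1.   ]]
798
((565.0610961914062, 295.8876953125), (11.646101951599121, 69.02767181396484), 68.95775604248047) [0.56405798 0.29608828 0.03793991]
local pct [[ 0.      0.1392 -0.0293]
 [ 0.0057  0.1407  0.0053]
 [ 0.0115  0.1427  0.038 ]]
```

View pics/w1.png

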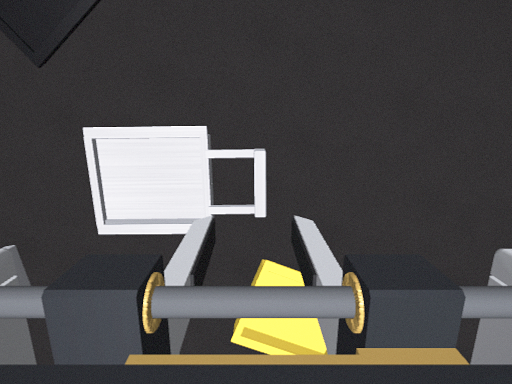

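The wrist view shows the white steel tray at (150,180), its bar at (260,183), and the yellow look-alike below at (280,310). The bar measures 11.6 x 69 mm at z 0.038, which matches the description. I'll settle the arm and look again at its steady pose.

Call:
jog_arm(
  targets=[
    [4.5, [0, 0, 0], 0],
    [4.5, [0, 0, 0], 0],
  ],
)

```text
time_s: 2.75
ee_pos: [0.5689, 0.2899, 0.1832]
eef_rot: [-1.573, -0.003, 1.203]
force: [0.6, 1.0, -0.1]
grip_width: 0.045
```

```bash
cat > bar.py <<'E'
from h import *
T=tool(); c=cam('wrist'); 
Q=c['P'].reshape(-1,3); L=(Q-T[:3,3])@T[:3,:3]
m=(Q[:,2]>.029)&(Q[:,2]<.045)&(abs(L[:,2])<.06)&(abs(L[:,0])<.04)
r=cv2.minAreaRect(Q[m][:,:2].astype(np.float32)*1000); print(r,T[:3,3].round(4),ctrl.get_obs()['eef_rot'])
print('local',((np.append(np.array(r[0])/1000,.026)-T[:3,3])@T[:3,:3]).round(4),'yaw err deg',r[2]-np.degrees(ctrl.get_obs()['eef_rot'][2]))
E
python3 bar.py
```

```text
((564.8924560546875, 295.18975830078125), (11.49337387084961, 69.0245132446289), 69.25961303710938) [0.5689 0.2899 0.1832] [-1.57316458 -0.00240019  1.20295906]
local [0.0031 0.1572 0.006 ] yaw err deg 0.33513616691232073
```

Call:
jog_arm(
  targets=[
    [4.5, [0.4, 2, 0.5], 0],
    [4.5, [0.4, 4, 0.5], 0],
    [4.5, [0.4, 6, 0.5], 0],
    [4.5, [0.4, 8, 0.5], 0],
    [4.5, [0.4, 9, 0.5], 0],
    [4.5, [0.4, 9, 0.5], 0],
    [4.5, [0.4, 9, 0.5], 0],
    [4.5, [0.4, 9, 0.5], 0],
  ],
)

```text
time_s: 3.6
ee_pos: [0.5654, 0.2954, 0.0919]
eef_rot: [-1.572, -0.001, 1.203]
force: [-0.6, 0.2, -0.8]
grip_width: 0.0449
```

```bash
python3 bar.py
```

```text
((565.1897583007812, 295.279541015625), (11.884952545166016, 70.19873046875), 69.23023986816406) [0.5654 0.2954 0.0919] [-1.57207410e+00 -1.27898185e-03  1.20300892e+00]
local [-0.0003  0.0659  0.0002] yaw err deg 0.3029060414745999
```

Centred to within 0.5 mm. Next I go down 6.5 cm and grip.

Call:
jog_arm(
  targets=[
    [4.5, [0, 2, 0], 0],
    [4.5, [0, 4, 0], 0],
    [4.5, [0, 5.5, 0], 0],
    [4.5, [0, 6.5, 0], 0],
    [4.5, [0, 6.5, 0], 0],
    [4.5, [0, 6.5, 0], 0],
    [0.5, [0, 6.5, 0], 0],
    [0.5, [0, 6.5, 0], 0],
    [0.5, [0, 6.5, 0], 0],
    [0.5, [0, 6.5, 0], 0],
  ],
  grip_force=60,
)

```text
time_s: 4.65
ee_pos: [0.5649, 0.2952, 0.0257]
eef_rot: [-1.571, -0.0, 1.203]
force: [0.1, -0.4, -0.6]
grip_width: 0.0167
```

Call:
jog_arm(
  targets=[
    [0.5, [0, 0, 0], 0],
    [0.5, [0, 0, 0], 0],
    [0.5, [0, 0, 0], 0],
    [0.5, [0, 0, 0], 0],
  ],
)

```text
time_s: 5.05
ee_pos: [0.565, 0.2952, 0.0256]
eef_rot: [-1.571, -0.0, 1.203]
force: [0.3, 0.0, 1.9]
grip_width: 0.0119
```

Call:
jog_arm(
  targets=[
    [0.5, [0, -1, 0], 0],
    [0.5, [0, -2.5, 0], 0],
    [0.5, [0, -4, 0], 0],
    [0.5, [0, -6, 0], 0],
    [0.5, [0, -8, 0], 0],
    [0.5, [0, -10, 0], 0],
    [0.5, [0, -11, 0], 0],
    [0.5, [0, -11.5, 0], 0],
    [0.5, [0, -11.5, 0], 0],
    [0.5, [0, -11.5, 0], 0],
  ],
)

```text
time_s: 6.05
ee_pos: [0.5645, 0.295, 0.1396]
eef_rot: [-1.57, 0.001, 1.203]
force: [0.1, -0.5, -2.5]
grip_width: 0.0117
```

```bash
cat > pose.py <<'E'
from h import *
o=ctrl.get_obs(); T=tool(); print({k:np.round(o[k],4) for k in('time_s','ee_pos','eef_rot','force','moment','grip_width')})
d=np.array([np.cos(np.radians(-101.8)),np.sin(np.radians(-101.8))]); n=np.array([-d[1],d[0]])
print('TCP s,q',o['ee_pos'][:2]@d,o['ee_pos'][:2]@n)
P=[]
for w in('scene','side','wrist'):
    c=cam(w); Q=c['P'].reshape(-1,3); C=c['img'].reshape(-1,3).astype(int); L=(Q-T[:3,3])@T[:3,:3]
    m=(C.max(1)-C.min(1)<40)&(C.min(1)>90)&(L[:,0]<-.047)&(L[:,0]>-.20)&(abs(L[:,2])<.066)&(L[:,1]<.022)&(L[:,1]>-.02)
    P.append(L[m]); l=L[m]
    if m.sum()>40:
        e=(l[:,1]<.022)&(l[:,1]>-.01)
        A=np.c_[l[e][:,0]+.12,l[e][:,2],np.ones(e.sum())]
        from scipy.optimize import least_squares
        r=least_squares(lambda p:A@p-l[e][:,1],[0,0,0],loss='soft_l1',f_scale=.001).x
        print(w,m.sum(),'plane of rim: pitch %.4f roll %.4f y@c %.4f (expect ~.004)'%tuple(r),'rear x %.4f'%np.percentile(l[:,0],.5),'z lims',np.percentile(l[:,2],[1,99]).round(4))
        k=l[:,0]<-.07
        rr=cv2.minAreaRect(l[k][:,[0,2]].astype(np.float32)*1000); print('  rect',np.round(rr[0],1),np.round(rr[1],1),round(rr[2],2))
    if w=='side': save(c,f'p{o["time_s"]:.1f}.png',s=1.5)
E
python3 pose.py
```

```text
{'time_s': np.float64(6.05), 'ee_pos': array([0.5645, 0.295 , 0.1396]), 'eef_rot': array([-1.5699e+00,  9.0000e-04,  1.2030e+00]), 'force': array([ 0.1345, -0.4542, -2.5427]), 'moment': array([ 0.2531, -0.2482, -0.0435]), 'grip_width': np.float64(0.0117)}
TCP s,q -0.40422781489094944 0.49223759667315525
scene 1088 plane of rim: pitch -0.0068 roll 0.0216 y@c 0.0057 (expect ~.004) rear x -0.1869 z lims [-0.062   0.0572]
  rect [-128.8   -2. ] [116.9 122.2] 0.3
side 1006 plane of rim: pitch 0.0305 roll 0.0308 y@c 0.0094 (expect ~.004) rear x -0.1867 z lims [-0.059   0.0588]
  rect [-129.1    0.2] [119.9 117.6] 89.93
wrist 6189 plane of rim: pitch 0.0011 roll -0.0006 y@c 0.0059 (expect ~.004) rear x -0.1438 z lims [-0.0601  0.0591]
  rect [-108.1   -0.8] [123.5  71.2] 87.11
```

Call:
jog_arm(
  targets=[
    [0.5, [-1.5, 0, -1], -0.02],
    [0.5, [-3, 0, -2], -0.05],
    [0.5, [-5, 0, -3.3], -0.08],
    [0.5, [-7, 0, -4.6], -0.11],
    [0.5, [-9, 0, -6], -0.14],
    [0.5, [-10.5, 1, -7], -0.155],
    [0.5, [-11.6, 2, -7.6], -0.162],
    [0.5, [-11.6, 2.3, -7.6], -0.162],
    [0.5, [-11.6, 2.3, -7.6], -0.162],
    [0.5, [-11.6, 2.3, -7.6], -0.162],
  ],
)

```text
time_s: 7.2
ee_pos: [0.5939, 0.1605, 0.1176]
eef_rot: [-1.571, -0.0, 1.366]
force: [0.0, 0.9, -3.0]
grip_width: 0.0113
```

Call:
jog_arm(
  targets=[
    [0.5, [0, 0, 0], 0],
    [0.5, [0, 0, 0], 0],
  ],
)

```text
time_s: 7.4
ee_pos: [0.594, 0.1602, 0.1178]
eef_rot: [-1.571, -0.0, 1.366]
force: [-0.6, 0.5, -3.3]
grip_width: 0.0121
```

```bash
python3 pose.py
python3 - <<'E'
from h import *
T=tool(); c=cam('wrist'); save(c,'w2.png',s=1.5)
np.savez('w2',P=c['P'],img=c['img'],T=T)
E
ls pics
```

```text
{'time_s': np.float64(7.4), 'ee_pos': array([0.594 , 0.1602, 0.1178]), 'eef_rot': array([-1.5712e+00, -2.0000e-04,  1.3657e+00]), 'force': array([-0.5777,  0.4904, -3.2796]), 'moment': array([ 0.2993, -0.2012,  0.0047]), 'grip_width': np.float64(0.0121)}
TCP s,q -0.2782597734506678 0.5487188906449211
scene 1198 plane of rim: pitch -0.0042 roll 0.0158 y@c 0.0049 (expect ~.004) rear x -0.1866 z lims [-0.0612  0.0579]
  rect [-128.5   -1.3] [116.3 121.6] 0.22
side 1152 plane of rim: pitch 0.0294 roll 0.0553 y@c 0.0105 (expect ~.004) rear x -0.1860 z lims [-0.0585  0.0587]
  rect [-1.291e+02  1.000e-01] [119.2 117.3] 89.97
wrist 6254 plane of rim: pitch 0.0006 roll -0.0006 y@c 0.0059 (expect ~.004) rear x -0.1443 z lims [-0.0602  0.059 ]
  rect [-108.5   -0.8] [123.3  71.9] 87.19
p6.0.png
p7.4.png
scene.png
side.png
top.png
w1.png
w2.png
```

View pics/w2.png

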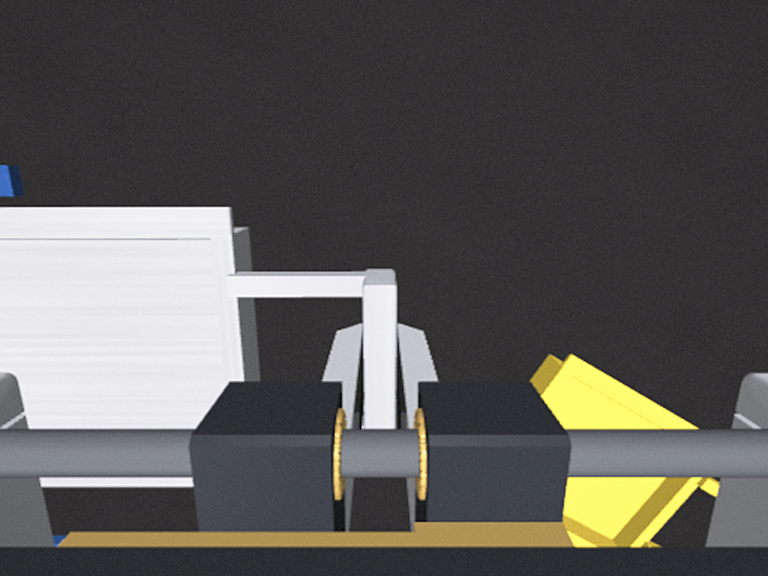

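Run:
```python
from h import *
d=np.array([np.cos(np.radians(-101.8)),np.sin(np.radians(-101.8))]); n=np.array([-d[1],d[0]])
def edges(q,w=.5):
    return np.percentile(q,[1,5,50,95,99]).round(4)
for w in('scene','side'):
    D=np.load(w+'.npz'); P=D['P'].reshape(-1,3);C=D['img'].reshape(-1,3).astype(int)
    s=P[:,:2]@d;q=P[:,:2]@n; g=(C.max(1)-C.min(1)<50)&(P[:,2]>.168)&(P[:,2]<.178)&(s>-.065)&(s<.1)
    for nm,a,b in(('L',.475,.503),('R',.595,.6155)):
        m=g&(q>a)&(q<b); print(w,nm,m.sum(),edges(q[m]),'z',np.median(P[m,2]).round(4),'s',np.percentile(s[m],[1,99]).round(4))
        # inner edge line and slope by s-bins
        sb=np.arange(-.04,.075,.012); f=[]
        for x in sb:
            k=m&(s>x)&(s<x+.012)
            if k.sum()>8: f.append((x+.006,*np.percentile(q[k],[3,97]),q[k].mean()))
        f=np.array(f); 
        if len(f)>3: print('   slopes deg',[np.degrees(np.polyfit(f[:,0],f[:,i],1)[0]).round(2) for i in(1,2,3)])
    # stop plate: dark points near bay centre
    m=(C.max(1)<110)&(C.max(1)-C.min(1)<30)&(abs(q-.549)<.025)&(P[:,2]>.08)&(P[:,2]<.22)&(s>.03)&(s<.13)
    print(w,'plate',m.sum(),'s',np.percentile(s[m],[2,10,50,90]).round(4),'q',np.percentile(q[m],[2,50,98]).round(4),'z',np.percentile(P[m,2],[2,98]).round(3))
    # now: tray edges at the present pose
    c=cam(w); P=c['P'].reshape(-1,3);C=c['img'].reshape(-1,3).astype(int); s=P[:,:2]@d;q=P[:,:2]@n
    m=(C.max(1)-C.min(1)<40)&(C.min(1)>90)&(P[:,2]>.106)&(P[:,2]<.120)&(s>-.215)&(s<-.095)&(abs(q-.549)<.07)
    f=[]
    for x in np.arange(-.21,-.1,.012):
        k=m&(s>x)&(s<x+.012); f.append((x+.006,*np.percentile(q[k],[1.5,98.5])))
    f=np.array(f); print(w,'tray edges',np.median(f[:,1:],0).round(4),'mid',np.median(f[:,1:].mean(1)).round(4),'slopes',[np.degrees(np.polyfit(f[:,0],f[:,i],1)[0]).round(2) for i in(1,2)],'s',np.percentile(s[m],[.5,99.5]).round(4),'z',np.percentile(P[m,2],[50,90]).round(4))
```

```text
scene L 364 [0.4832 0.4856 0.4921 0.4973 0.498 ] z 0.1725 s [-0.0601  0.0812]
   slopes deg [np.float64(-0.2), np.float64(-0.17), np.float64(-0.29)]
scene R 328 [0.602  0.6024 0.6084 0.6134 0.6141] z 0.1725 s [-0.0584  0.0625]
   slopes deg [np.float64(0.02), np.float64(-0.72), np.float64(-0.09)]
scene plate 29 s [0.0812 0.0829 0.0855 0.0859] q [0.5401 0.5551 0.5652] z [0.082 0.184]
scene tray edges [0.4911 0.6104] mid 0.5507 slopes [np.float64(0.31), np.float64(0.2)] s [-0.2149 -0.0953] z [0.1137 0.1153]
side L 233 [0.4806 0.4848 0.49   0.495  0.4955] z 0.1734 s [-0.0614  0.0637]
   slopes deg [np.float64(0.6), np.float64(-0.11), np.float64(0.02)]
side R 236 [0.6004 0.6007 0.6057 0.6112 0.614 ] z 0.1731 s [-0.0597  0.0637]
   slopes deg [np.float64(-0.28), np.float64(0.34), np.float64(-0.11)]Traceback (most recent call last):
  File "<stdin>", line 19, in <module>
    return _quantile_unchecked(
        a, q, axis, out, overwrite_input, method, keepdims, weights)
    return _ureduce(a,
                    func=_quantile_ureduce_func,
    ...<5 lines>...
                    overwrite_input=overwrite_input,
                    method=method)
    r = func(a, **kwargs)
    result = _quantile(arr,
                       quantiles=q,
    ...<2 lines>...
                       out=out,
                       weights=wgt)
    slices_having_nans = np.isnan(arr[-1, ...])
                                  ~~~^^^^^^^^^
IndexError: index -1 is out of bounds for axis 0 with size 0
```

Call:
jog_arm(
  targets=[
    [0.5, [-0.5, 0.1, 0], 0.004],
    [0.5, [-1.2, 0.25, 0], 0.004],
    [0.5, [-2, 0.25, 0], 0.004],
    [0.5, [-2.5, 0.25, 0], 0.004],
    [0.5, [-2.8, 0.25, 0], 0.004],
    [0.5, [-3.1, 0.25, 0], 0.004],
    [0.5, [-3.4, 0.25, 0], 0.004],
    [0.5, [-3.7, 0.25, 0], 0.004],
    [0.5, [-4, 0.25, 0], 0.004],
    [0.5, [-4, 0.25, 0], 0.004],
  ],
)

```text
time_s: 8.65
ee_pos: [0.5858, 0.1201, 0.115]
eef_rot: [-1.571, 0.0, 1.361]
force: [0.7, -0.0, -1.6]
grip_width: 0.012
```

Call:
jog_arm(
  targets=[
    [0.5, [-0.2, 0, 0], 0],
    [0.5, [-0.4, 0, 0], 0],
    [0.5, [-0.6, 0, 0], 0],
    [0.5, [-0.8, 0, 0], 0],
    [0.5, [-1.0, 0, 0], 0],
    [0.5, [-1.2, 0, 0], 0],
    [0.5, [-1.2, 0, 0], 0],
  ],
)

```text
time_s: 9.35
ee_pos: [0.5833, 0.1085, 0.115]
eef_rot: [-1.571, 0.0, 1.361]
force: [0.4, 0.1, -3.3]
grip_width: 0.0118
```

Run:
```python
from h import *
o=ctrl.get_obs(); print({k:np.round(o[k],4) for k in('time_s','ee_pos','eef_rot','force','moment','grip_width')})
d=np.array([np.cos(np.radians(-101.9)),np.sin(np.radians(-101.9))]); print(o['ee_pos'][:2]@d, o['ee_pos'][:2]@[-d[1],d[0]])
a=cam('scene');b=cam('side'); i=np.vstack([a['img'][90:330,130:430],b['img'][110:310,200:500]])
cv2.imwrite('pics/in1.png',cv2.resize(i[:,:,::-1],None,fx=1.35,fy=1.35,interpolation=2))
```

```text
{'time_s': np.float64(9.35), 'ee_pos': array([0.5833, 0.1085, 0.115 ]), 'eef_rot': array([-1.5708,  0.    ,  1.3607]), 'force': array([ 0.361 ,  0.0561, -3.3238]), 'moment': array([ 0.2479, -0.1955, -0.0665]), 'grip_width': np.float64(0.0118)}
-0.22640539476394875 0.5484336868617928
```

View pics/in1.png

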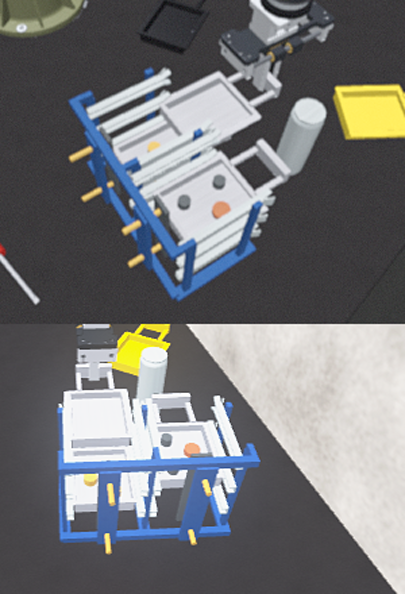

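The tray now sits between the near bay's middle rails (scene crop about (205,110), side crop about (97,420)) and there is no contact force. I'll carry on inserting and watch the forces.

Call:
jog_arm(
  targets=[
    [0.5, [-0.2, 0, 0], 0],
    [0.5, [-0.4, 0, 0], 0],
    [0.5, [-0.6, 0, 0], 0],
    [0.5, [-0.8, 0, 0], 0],
    [0.5, [-1.0, 0, 0], 0],
    [0.5, [-1.2, 0, 0], 0],
    [0.5, [-1.4, 0, 0], 0],
    [0.5, [-1.6, 0, 0], 0],
    [0.5, [-1.8, 0, 0], 0],
    [0.5, [-2.0, 0, 0], 0],
  ],
)

```text
time_s: 10.45
ee_pos: [0.5791, 0.089, 0.1149]
eef_rot: [-1.571, 0.0, 1.361]
force: [0.1, 0.1, -2.7]
grip_width: 0.0112
```

Call:
jog_arm(
  targets=[
    [0.5, [-0.3, 0, 0], 0],
    [0.5, [-0.6, 0, 0], 0],
    [0.5, [-0.9, 0, 0], 0],
    [0.5, [-1.2, 0, 0], 0],
    [0.5, [-1.5, 0, 0], 0],
    [0.5, [-1.8, 0, 0], 0],
    [0.5, [-2.0, 0, 0], 0],
    [0.5, [-2.2, 0, 0], 0],
    [0.5, [-2.4, 0, 0], 0],
    [0.5, [-2.5, 0, 0], 0],
  ],
)

```text
time_s: 11.45
ee_pos: [0.5739, 0.0645, 0.1149]
eef_rot: [-1.571, 0.0, 1.361]
force: [0.7, 0.4, -2.1]
grip_width: 0.0115
```

```bash
cat > st.py <<'E'
from h import *
o=ctrl.get_obs(); print({k:np.round(o[k],4) for k in('time_s','ee_pos','eef_rot','force','moment','grip_width')})
d=np.array([np.cos(np.radians(-101.9)),np.sin(np.radians(-101.9))]); n=np.array([-d[1],d[0]])
print('s,q',o['ee_pos'][:2]@d,o['ee_pos'][:2]@n,'F along s,q',o['force'][:2]@d,o['force'][:2]@n)
E
python3 st.py
python3 - <<'E'
from h import *
# lateral position of tray rim vs rails in one scene view
d=np.array([np.cos(np.radians(-101.9)),np.sin(np.radians(-101.9))]); n=np.array([-d[1],d[0]])
c=cam('scene');P=c['P'].reshape(-1,3);C=c['img'].reshape(-1,3).astype(int); s=P[:,:2]@d;q=P[:,:2]@n
m=(C.max(1)-C.min(1)<40)&(C.min(1)>90)&(P[:,2]>.104)&(P[:,2]<.118)&(s>-.12)&(s<-.065)&(abs(q-.549)<.075)
print('tray q',np.percentile(q[m],[1,3,97,99]).round(4),'z',np.percentile(P[m,2],[10,50,90]).round(4))
E
```

```text
{'time_s': np.float64(11.45), 'ee_pos': array([0.5739, 0.0645, 0.1149]), 'eef_rot': array([-1.5707,  0.    ,  1.361 ]), 'force': array([ 0.7034,  0.4307, -2.0981]), 'moment': array([ 0.2773, -0.2304, -0.0254]), 'grip_width': np.float64(0.0115)}
s,q -0.18147289006241135 0.54830284156052 F along s,q -0.5664431963393398 0.5994681267444885
tray q [0.4906 0.4912 0.6092 0.6096] z [0.1084 0.1112 0.1127]
```

Call:
jog_arm(
  targets=[
    [0.5, [-0.3, 0, 0], 0],
    [0.5, [-0.6, 0, 0], 0],
    [0.5, [-0.9, 0, 0], 0],
    [0.5, [-1.2, 0, 0], 0],
    [0.5, [-1.5, 0, 0], 0],
    [0.5, [-1.8, 0, 0], 0],
    [0.5, [-2.0, 0, 0], 0],
    [0.5, [-2.2, 0, 0], 0],
    [0.5, [-2.4, 0, 0], 0],
    [0.5, [-2.5, 0, 0], 0],
  ],
)

```text
time_s: 12.5
ee_pos: [0.5687, 0.0401, 0.1149]
eef_rot: [-1.571, 0.0, 1.361]
force: [-1.1, 0.0, -3.3]
grip_width: 0.0119
```

Call:
jog_arm(
  targets=[
    [0.5, [-0.3, 0, 0], 0],
    [0.5, [-0.6, 0, 0], 0],
    [0.5, [-0.9, 0, 0], 0],
    [0.5, [-1.2, 0, 0], 0],
    [0.5, [-1.4, 0, 0], 0],
    [0.5, [-1.6, 0, 0], 0],
    [0.5, [-1.8, 0, 0], 0],
    [0.5, [-1.9, 0, 0], 0],
    [0.5, [-2.0, 0, 0], 0],
    [0.5, [-2.0, 0, 0], 0],
  ],
)

```text
time_s: 13.5
ee_pos: [0.5646, 0.0206, 0.1149]
eef_rot: [-1.571, -0.0, 1.361]
force: [-0.2, -0.9, -3.5]
grip_width: 0.0113
```

```bash
python3 st.py
```

```text
{'time_s': np.float64(13.5), 'ee_pos': array([0.5646, 0.0206, 0.1149]), 'eef_rot': array([-1.5708, -0.    ,  1.3609]), 'force': array([-0.2236, -0.8898, -3.5196]), 'moment': array([ 0.2775, -0.1542, -0.0187]), 'grip_width': np.float64(0.0113)}
s,q -0.13657660242501057 0.5482140540119071 F along s,q 0.9167808921270384 -0.035276957092052925
```

Call:
jog_arm(
  targets=[
    [0.5, [-0.05, 0, 0], 0],
    [0.5, [-0.1, 0, 0], 0],
    [0.5, [-0.15, 0, 0], 0],
    [0.5, [-0.2, 0, 0], 0],
    [0.5, [-0.25, 0, 0], 0],
    [0.5, [-0.3, 0, 0], 0],
    [0.5, [-0.35, 0, 0], 0],
    [0.5, [-0.4, 0, 0], 0],
    [0.5, [-0.45, 0, 0], 0],
    [0.5, [-0.5, 0, 0], 0],
  ],
)

```text
time_s: 14.5
ee_pos: [0.5636, 0.0157, 0.1149]
eef_rot: [-1.571, 0.0, 1.361]
force: [0.4, 0.4, -3.8]
grip_width: 0.0116
```

```bash
python3 st.py
python3 - <<'E'
from h import *
d=np.array([np.cos(np.radians(-101.9)),np.sin(np.radians(-101.9))]); n=np.array([-d[1],d[0]])
i=[]
for w in('scene','side'):
    c=cam(w);P=c['P'].reshape(-1,3);C=c['img'].reshape(-1,3).astype(int); s=P[:,:2]@d;q=P[:,:2]@n
    m=(abs(q-.549)<.022)&(P[:,2]>.10)&(P[:,2]<.23)&(s>.04)&(s<.13)&(C.max(1)-C.min(1)<50)
    print(w,m.sum()); [print(np.round([s[k],q[k]-.549,P[k,2]],3),C[k],k%512,k//512) for k in np.flatnonzero(m)[::max(1,m.sum()//22)]]
    i.append(c['img'])
a=cv2.resize(i[0][150:270,170:330],None,fx=4,fy=4,interpolation=2)
cv2.imwrite('pics/stop.png',a[:,:,::-1])
E
```

```text
{'time_s': np.float64(14.5), 'ee_pos': array([0.5636, 0.0157, 0.1149]), 'eef_rot': array([-1.5708,  0.    ,  1.3611]), 'force': array([ 0.3706,  0.372 , -3.804 ]), 'moment': array([ 0.2443, -0.2079,  0.0061]), 'grip_width': np.float64(0.0116)}
s,q -0.13161171331446012 0.5481940137935336 F along s,q -0.440431622846666 0.28594130245597155
scene 155
[ 0.082 -0.013  0.186] [153 160 160] 204 184
[ 0.085 -0.014  0.179] [133 145 164] 203 186
[ 0.082 -0.005  0.186] [122 126 129] 206 187
[ 0.085 -0.005  0.181] [ 76  91 123] 205 189
[0.082 0.003 0.184] [124 128 131] 208 190
[0.081 0.008 0.187] [114 120 125] 210 191
[0.084 0.009 0.184] [115 117 118] 209 193
[0.08  0.015 0.185] [115 121 124] 212 194
[ 0.051 -0.021  0.112] [219 220 224] 219 195
[ 0.054 -0.019  0.113] [185 187 192] 218 196
[0.08  0.016 0.175] [145 151 154] 213 197
[ 0.106 -0.013  0.156] [136 119 108] 195 198
[ 0.052 -0.011  0.112] [219 219 225] 221 198
[ 0.054 -0.011  0.112] [183 184 189] 220 199
[ 0.055 -0.011  0.108] [154 156 161] 220 200
[0.107 0.01  0.175] [ 66  78 113] 199 201
[ 0.048 -0.001  0.111] [219 220 225] 225 201
[0.0
[... 614 characters left out ...]
 0.052 -0.014  0.108] [151 157 168] 272 227
[ 0.053 -0.021  0.107] [184 187 199] 269 228
[ 0.053 -0.014  0.106] [152 157 166] 272 228
[0.105 0.002 0.169] [132 135 150] 283 228
[ 0.054 -0.018  0.104] [188 191 204] 270 229
[0.104 0.014 0.164] [137 152 185] 289 229
[0.104 0.014 0.158] [149 162 190] 289 231
[ 0.105 -0.005  0.154] [152 144 161] 279 233
[ 0.078 -0.016  0.118] [172 178 192] 272 234
[ 0.077 -0.016  0.113] [171 177 191] 272 235
[ 0.078 -0.016  0.111] [172 178 194] 272 236
[0.105 0.013 0.14 ] [145 140 155] 288 237
[ 0.081 -0.016  0.105] [128 137 155] 272 239
[ 0.103 -0.002  0.13 ] [202 171 160] 280 240
[0.104 0.008 0.127] [108 119 144] 285 241
[0.104 0.014 0.123] [172 185 215] 288 242
```

View pics/stop.png

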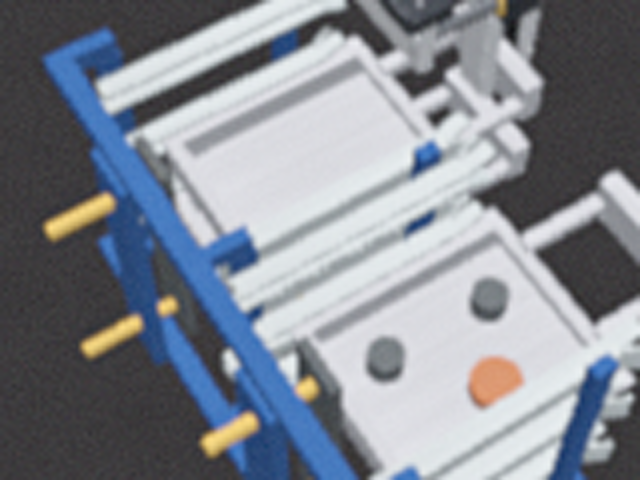

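The enlarged crop shows the tray's rear edge at about (190,190) and the stop plate's top by the rear bar at about (160,165). The clouds put the gap at about 24 mm. I'll creep 15 mm at 5 mm/s.

Call:
jog_arm(
  targets=[
    [0.5, [-0.05, 0, 0], 0],
    [0.5, [-0.1, 0, 0], 0],
    [0.5, [-0.15, 0, 0], 0],
    [0.5, [-0.2, 0, 0], 0],
    [0.5, [-0.25, 0, 0], 0],
    [0.5, [-0.3, 0, 0], 0],
    [0.5, [-0.35, 0, 0], 0],
    [0.5, [-0.4, 0, 0], 0],
    [0.5, [-0.45, 0, 0], 0],
    [0.5, [-0.5, 0, 0], 0],
  ],
)

```text
time_s: 15.6
ee_pos: [0.5625, 0.0109, 0.115]
eef_rot: [-1.571, 0.0, 1.361]
force: [0.2, -0.2, -3.4]
grip_width: 0.0118
```

Call:
jog_arm(
  targets=[
    [0.5, [-0.05, 0, 0], 0],
    [0.5, [-0.1, 0, 0], 0],
    [0.5, [-0.15, 0, 0], 0],
    [0.5, [-0.2, 0, 0], 0],
    [0.5, [-0.25, 0, 0], 0],
    [0.5, [-0.3, 0, 0], 0],
    [0.5, [-0.35, 0, 0], 0],
    [0.5, [-0.4, 0, 0], 0],
    [0.5, [-0.45, 0, 0], 0],
    [0.5, [-0.5, 0, 0], 0],
  ],
)

```text
time_s: 16.6
ee_pos: [0.5615, 0.006, 0.1149]
eef_rot: [-1.571, 0.0, 1.361]
force: [1.1, 0.4, -3.6]
grip_width: 0.0115
```

Call:
jog_arm(
  targets=[
    [0.5, [-0.05, 0, 0], 0],
    [0.5, [-0.1, 0, 0], 0],
    [0.5, [-0.15, 0, 0], 0],
    [0.5, [-0.2, 0, 0], 0],
    [0.5, [-0.25, 0, 0], 0],
    [0.5, [-0.3, 0, 0], 0],
    [0.5, [-0.35, 0, 0], 0],
    [0.5, [-0.4, 0, 0], 0],
    [0.5, [-0.45, 0, 0], 0],
    [0.5, [-0.5, 0, 0], 0],
  ],
)

```text
time_s: 17.6
ee_pos: [0.5604, 0.0011, 0.115]
eef_rot: [-1.571, -0.0, 1.361]
force: [0.6, 0.5, -3.1]
grip_width: 0.0115
```

Call:
jog_arm(
  targets=[
    [0.5, [-0.04, 0, 0], 0],
    [0.5, [-0.08, 0, 0], 0],
    [0.5, [-0.12, 0, 0], 0],
    [0.5, [-0.16, 0, 0], 0],
    [0.5, [-0.2, 0, 0], 0],
    [0.5, [-0.24, 0, 0], 0],
    [0.5, [-0.28, 0, 0], 0],
  ],
)

```text
time_s: 18.3
ee_pos: [0.5599, -0.0017, 0.1149]
eef_rot: [-1.571, -0.0, 1.361]
force: [1.6, -0.0, -2.1]
grip_width: 0.012
```

Call:
jog_arm(
  targets=[
    [0.5, [-0.03, 0, 0], 0],
    [0.5, [-0.06, 0, 0], 0],
    [0.5, [-0.09, 0, 0], 0],
    [0.5, [-0.12, 0, 0], 0],
    [0.5, [-0.15, 0, 0], 0],
  ],
)

```text
time_s: 18.8
ee_pos: [0.5595, -0.0031, 0.1149]
eef_rot: [-1.571, -0.0, 1.361]
force: [0.4, 0.1, -2.9]
grip_width: 0.0114
```

Call:
jog_arm(
  targets=[
    [0.5, [-0.03, 0, 0], 0],
    [0.5, [-0.06, 0, 0], 0],
    [0.5, [-0.09, 0, 0], 0],
    [0.5, [-0.12, 0, 0], 0],
    [0.5, [-0.15, 0, 0], 0],
  ],
)

```text
time_s: 19.3
ee_pos: [0.5592, -0.0046, 0.115]
eef_rot: [-1.571, 0.0, 1.361]
force: [0.6, -0.3, -2.9]
grip_width: 0.0117
```

Call:
jog_arm(
  targets=[
    [0.5, [-0.03, 0, 0], 0],
    [0.5, [-0.06, 0, 0], 0],
    [0.5, [-0.09, 0, 0], 0],
    [0.5, [-0.12, 0, 0], 0],
  ],
)

```text
time_s: 19.7
ee_pos: [0.559, -0.0057, 0.115]
eef_rot: [-1.571, -0.0, 1.361]
force: [0.2, -0.2, -3.0]
grip_width: 0.0118
```

Call:
jog_arm(
  targets=[
    [0.5, [-0.03, 0, 0], 0],
    [0.5, [-0.06, 0, 0], 0],
    [0.5, [-0.09, 0, 0], 0],
    [0.5, [-0.12, 0, 0], 0],
  ],
)

```text
time_s: 20.1
ee_pos: [0.5587, -0.0069, 0.1149]
eef_rot: [-1.571, -0.0, 1.361]
force: [0.7, 0.1, -4.0]
grip_width: 0.0122
```

Call:
jog_arm(
  targets=[
    [0.5, [-0.03, 0, 0], 0],
    [0.5, [-0.06, 0, 0], 0],
    [0.5, [-0.09, 0, 0], 0],
    [0.5, [-0.12, 0, 0], 0],
  ],
)

```text
time_s: 20.5
ee_pos: [0.5585, -0.0081, 0.115]
eef_rot: [-1.571, 0.0, 1.361]
force: [-0.1, 1.0, -3.3]
grip_width: 0.0116
```

Call:
jog_arm(
  targets=[
    [0.5, [-0.03, 0, 0], 0],
    [0.5, [-0.06, 0, 0], 0],
    [0.5, [-0.09, 0, 0], 0],
    [0.5, [-0.12, 0, 0], 0],
  ],
)

```text
time_s: 20.9
ee_pos: [0.5585, -0.0083, 0.1151]
eef_rot: [-1.571, -0.002, 1.361]
force: [2.1, 10.4, -2.6]
grip_width: 0.0116
```

Contact: 10.6 N along the bay, at s about -0.107 m, which matches the prediction. Holding there.

Call:
jog_arm(
  targets=[
    [0.5, [0, 0, 0], 0],
    [0.5, [0, 0, 0], 0],
  ],
)

```text
time_s: 21.1
ee_pos: [0.5585, -0.0083, 0.1151]
eef_rot: [-1.571, -0.002, 1.361]
force: [1.3, 8.2, -2.1]
grip_width: 0.0116
```

Call:
jog_arm(
  targets=[
    [0.5, [-0.01, 0, 0], 0],
    [0.5, [-0.02, 0, 0], 0],
    [0.5, [-0.02, 0, 0], 0],
    [0.5, [-0.02, 0, 0], 0],
    [0.5, [-0.02, 0, 0], 0],
    [0.5, [-0.02, 0, 0], 0],
  ],
)

```text
time_s: 21.7
ee_pos: [0.5585, -0.0083, 0.1152]
eef_rot: [-1.571, -0.002, 1.361]
force: [1.9, 9.9, -1.2]
grip_width: 0.0115
```

```bash
python3 st.py
```

```text
{'time_s': np.float64(21.7), 'ee_pos': array([ 0.5585, -0.0083,  0.1152]), 'eef_rot': array([-1.5714, -0.0018,  1.3614]), 'force': array([ 1.9466,  9.8615, -1.2419]), 'moment': array([ 1.9614, -0.5355, -0.0066]), 'grip_width': np.float64(0.0115)}
s,q -0.10701698099776928 0.5482334726276852 F along s,q -10.050957688897332 -0.12867280148581994
```

Pressed home at about 10 N for roughly 0.8 s. Next I ease the push off, lower onto the ledges and check the force.

Call:
jog_arm(
  targets=[
    [0.5, [0.05, 0, 0], 0],
    [0.5, [0.1, 0, 0], 0],
    [0.5, [0.1, 0.04, 0], 0],
    [0.5, [0.1, 0.08, 0], 0],
    [0.5, [0.1, 0.12, 0], 0],
    [0.5, [0.1, 0.16, 0], 0],
    [0.5, [0.1, 0.19, 0], 0],
    [0.5, [0.1, 0.19, 0], 0],
  ],
)

```text
time_s: 22.5
ee_pos: [0.5586, -0.0083, 0.1132]
eef_rot: [-1.571, -0.0, 1.361]
force: [1.6, 5.6, -0.1]
grip_width: 0.0113
```

Call:
jog_arm(
  targets=[
    [0.5, [0.03, 0.02, 0], 0],
    [0.5, [0.04, 0.04, 0], 0],
    [0.5, [0.04, 0.06, 0], 0],
    [0.5, [0.04, 0.06, 0], 0],
  ],
)

```text
time_s: 22.9
ee_pos: [0.5585, -0.0082, 0.1126]
eef_rot: [-1.571, 0.0, 1.361]
force: [-1.0, 1.2, 1.3]
grip_width: 0.0119
```

```bash
python3 st.py
```

```text
{'time_s': np.float64(22.9), 'ee_pos': array([ 0.5585, -0.0082,  0.1126]), 'eef_rot': array([-1.5709e+00,  2.0000e-04,  1.3610e+00]), 'force': array([-0.9852,  1.2469,  1.3496]), 'moment': array([ 0.4073, -0.0367, -0.022 ]), 'grip_width': np.float64(0.0119)}
s,q -0.10711596572476331 0.5481824530022297 F along s,q -1.0169183440722143 -1.2211618487881093
```

The tray now rests on the ledges: TCP z 0.1126 puts the underside at 0.087. Releasing, with the jaws opening to 4.5 cm so the inner finger stays clear of the pan.

Call:
jog_arm(
  targets=[
    [2, [0, 0, 0], 0],
    [3, [0, 0, 0], 0],
    [4, [0, 0, 0], 0],
    [4.5, [0, 0, 0], 0],
    [4.5, [0, 0, 0], 0],
    [4.5, [0, 0, 0], 0],
  ],
)

```text
time_s: 23.5
ee_pos: [0.5585, -0.0081, 0.1124]
eef_rot: [-1.571, 0.0, 1.361]
force: [0.2, -0.7, 0.2]
grip_width: 0.0448
```

Call:
jog_arm(
  targets=[
    [4.5, [0, -0.5, 0], 0],
    [4.5, [0, -1.5, 0], 0],
    [4.5, [0, -3, 0], 0],
    [4.5, [0, -5, 0], 0],
    [4.5, [0, -7, 0], 0],
    [4.5, [0, -9, 0], 0],
    [4.5, [0, -11, 0], 0],
    [4.5, [0, -13, 0], 0],
    [4.5, [0, -15, 0], 0],
    [4.5, [0, -15, 0], 0],
  ],
)

```text
time_s: 24.5
ee_pos: [0.5592, -0.0081, 0.2659]
eef_rot: [-1.576, -0.001, 1.361]
force: [-0.2, 1.0, 0.4]
grip_width: 0.045
```

```bash
python3 st.py
python3 - <<'E'
from h import *
d=np.array([np.cos(np.radians(-101.9)),np.sin(np.radians(-101.9))]); n=np.array([-d[1],d[0]])
i=[]
for w in('scene','wrist'):
    c=cam(w);P=c['P'].reshape(-1,3);C=c['img'].reshape(-1,3).astype(int); s=P[:,:2]@d;q=P[:,:2]@n; i.append(c['img'])
    g=(C.max(1)-C.min(1)<40)&(C.min(1)>90)
    b=g&(P[:,2]>.117)&(P[:,2]<.135)&(abs(s+.107)<.02)&(abs(q-.549)<.05)
    if b.sum()>9: r=cv2.minAreaRect(np.c_[s,q][b].astype(np.float32)*1000); print(w,'bar s,q',np.round(r[0],1),np.round(r[1],1),round(r[2],2),'z',np.percentile(P[b,2],[50,95]).round(4))
    m=g&(P[:,2]>.100)&(P[:,2]<.116)&(s>-.05)&(s<.085)&(abs(q-.549)<.05)
    if m.sum()>20: print(w,'pan rear s',np.percentile(s[m],99).round(4),'rim z',np.percentile(P[m,2],[20,50,80]).round(4))
a=np.hstack([x[:,:,::-1] for x in i]); cv2.imwrite('pics/end.png',cv2.resize(a,(800,300),interpolation=cv2.INTER_AREA))
E
```

```text
{'time_s': np.float64(24.5), 'ee_pos': array([ 0.5592, -0.0081,  0.2659]), 'eef_rot': array([-1.5759e+00, -7.0000e-04,  1.3610e+00]), 'force': array([-0.1665,  1.0026,  0.3913]), 'moment': array([-0.0079, -0.155 ,  0.0108]), 'grip_width': np.float64(0.045)}
s,q -0.10738026556682338 0.5488500317989946 F along s,q -0.9467407526850169 -0.36968744405912435
scene bar s,q [-105.7  549.8] [69.6 13.5] 89.62 z [0.1266 0.1287]
scene pan rear s 0.0576 rim z [0.1042 0.108  0.1097]
wrist bar s,q [-107.2  548.4] [69.5 11.6] 89.59 z [0.125  0.1262]
wrist pan rear s 0.0782 rim z [0.1059 0.1069 0.1075]
```

View pics/end.png

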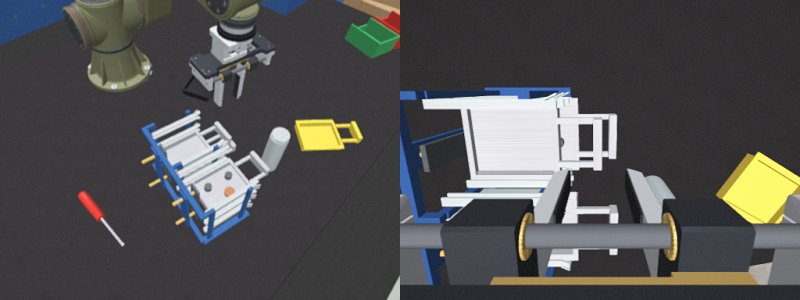

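The final view shows the tray in the near bay's middle rails with its handle outwards, the gripper clear above, and the can, screwdriver and stowed trays in place. Handing in.

```bash
python3 -c "
from station import ctrl
print(ctrl.hand_in())"
```

```text
the job is handed in; nothing more can be done
None
```

The loose steel tray is on the near bay's middle rails, directly above the low stowed tray, pushed against the back stop and released. I handed the job in at about 24.6 s of the 59 s allowed; the hand-in reports no verdict.

- **Pressing home:** I crept in at 3–5 mm/s until contact. The readings over the roughly 0.8 s hold were 8–10.6 N, and I never read more than that along the bay. Force was only read between calls, so short peaks in between were not seen.
- **Seating:** The tool height on release put the tray underside at 0.087 m. The wrist camera put the handle top at 0.125–0.126 m (0.127 m expected).
- **Position:** The handle's lateral position was within about 1.5 mm of the rail centre and its angle within about 0.4° of the rack (limit 0.04 rad, about 2.3°). The tray's rear edge was at 78 mm on my measuring axis, with the plate's front at about 78–80 mm.
- **Bystanders:** In the last picture the stowed trays, can and screwdriver looked unmoved. I checked them only by eye, not by measurement.
- **Disagreements:** The scene camera read the tray's rear edge at 58 mm because the rear bar hid part of it. The side camera's tilt estimate while carrying was unreliable. I used the wrist camera and force readings instead.

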